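# Tip the hair slides out of a two-section trinket dish into the hairpin tin

### The job

Tip all three hair slides out of their half of the wooden two-section dish straight into the open hairpin tin, keeping both earrings in their own half all the while. Then set the dish back down level on a clear spot of the dressing table (don't drop it), leaving the tin standing where it is and the other things undisturbed.

Things in the scene. Friction and masses are not known exactly. Their poses are not given: they have to be found in the camera images.
- dish: Wooden two-section dish, 172 mm long at the rim, 92 mm at its flat foot, 60 mm wide, 36 mm high, 150 to 250 g. Flat upright side walls (60 mm over the outsides, 5 mm thick); both ends flare out. Origin: centre of the underside. x: along it, to the end holding the three hair slides (earrings on the -x side); y: across; z: up. Any yaw. The ends look alike; only the contents differ.
- clip_lip (a point): Middle of the pouring lip (60 mm wide) at the hair-slide end, at x = 86, y = 0, z = 33 mm in the dish. The end wall is a ramp, about 37 deg above the floor, from x = 46 mm up to this lip. Floor 5 mm thick.
- earring_lip (a point): The same lip at the earring end, at x = -86 mm. A 5 mm thick upright divider, 34 mm high, crosses the dish at x = 0; each section is 50 mm wide inside.
- slide1: Small arched hair slide (barrette), black plastic bow over a steel clasp, 38 (x) x 10 (y) x 9 mm high, 10 g. Origin: centre of its underside. Its friction on the dish's lacquer is 0.25 to 0.5, different each time, so it leaves by the ramp only when the dish is tilted some 50 to 65 deg; a jolt helps.
- slide2: Hair slide like slide1.
- slide3: Hair slide like slide1.
- earring1: Brass bell-shaped earring (jhumka), 24 mm across, 24 mm high with its ring, 12 g, lying in the other section of the dish. Origin: centre of its open underside, z along its stem. With the dish tipped towards the slide end it rests against the divider.
- earring2: Earring like earring1.
- tin: Open round aluminium hairpin tin, 104 mm outside diameter, 96 mm clear mouth, 46 mm high, floor 3 mm thick, 100 g, loose on the table, standing up. Origin: centre of its underside, z up. A few flat hairpins lie on its floor.
- tin_lid: Screw-top lid of the tin, 108 mm across, 16 mm high, lying open side up. Bystander. Origin: centre of its underside.
- bangles: Stack of green glass bangles, 69 mm across, 45 mm high. Bystander between the places of the dish and the tin. Origin: centre of its underside.
- hairbrush: Black plastic hairbrush lying bristles down, about 200 mm long (x, head to +x), 56 mm wide, 33 mm high. Bystander. Origin: under the middle.
- talc_can: Round grey talcum powder can with a white cap, 53 mm across, 151 mm high, standing close behind the earring end of the dish (its axis 125 to 140 mm from the dish's middle), so that a gripper leaning that way over the dish strikes it. Bystander. Origin: centre of its underside.
- cream_jar: White jar of cream, 62 mm across, 48 mm high. Bystander. Origin: centre of its underside.
- nail_varnish: Small nail varnish bottle with black cap, 32 mm across, 66 mm high. Bystander. Origin: centre of its underside.
Mind the look-alikes: they are no part of the job. Of the things that look like the tin, the middle-sized one is meant.

How it is judged:
On the way, in this order (a step that is already met when the one before it is completed fails the run):
1. the dish, with the three hair slides still in it, is tipped with their lip over the tin (angle between dish's own z axis and vertical above 0.35 rad and horizontal distance between clip_lip and tin below 0.08 m and height (world z) of clip_lip above 0.04 m and x of slide1 in the frame of dish between 0 and 0.085 m and z of each of slide1, slide2, slide3 in the frame of dish below 0.05 m and distance between each of slide1, slide2, slide3 and dish below 0.1 m and x of slide2 in the frame of dish between 0 and 0.085 m and x of slide3 in the frame of dish between 0 and 0.085 m), for 0.1 s.
2. all three hair slides lie in the tin (horizontal distance between each of slide1, slide2, slide3 and tin below 0.047 m and z of slide1 in the frame of tin between -0.005 and 0.042 m and z of slide2 in the frame of tin between -0.005 and 0.042 m and z of slide3 in the frame of tin between -0.005 and 0.042 m), for 0.2 s.
At the end, for the whole second after the job is handed in: All three hair slides are inside the tin (centres within 47 mm of its axis and below its rim), both earrings are in their own half of the dish, the dish stands level (within 0.06 rad) and still on the table top, and the tin stands upright within 30 mm of where it was (all of step 2 and x of earring1 in the frame of dish between -0.085 and 0 m and y of earring1 in the frame of dish between -0.03 and 0.03 m and z of earring1 in the frame of dish between 0 and 0.045 m and x of earring2 in the frame of dish between -0.085 and 0 m and y of earring2 in the frame of dish between -0.03 and 0.03 m and z of earring2 in the frame of dish between 0 and 0.045 m and height (world z) of dish below 0.006 m and angle between each of dish, tin's own z axis and vertical below 0.06 rad and linear speed of dish below 0.02 m/s and distance of tin from where it was at the start of the episode below 0.03 m); the robot touches nothing.
It fails at once if an earring leaves its half of the dish (x of any of earring1, earring2 in the frame of dish above 0.003 m or distance between any of earring1, earring2 and dish above 0.11 m).
It fails at once if the dish is let go in mid-air (height (world z) of dish above 0.03 m and contact force between the fingers and dish below 0.02 N).
It fails at once if the tin is knocked over or shoved more than 40 mm (angle between tin's own z axis and vertical above 0.5 rad or distance of tin from where it was at the start of the episode above 0.04 m).
It fails at once if another thing on the table is shifted by more than 30 mm (distance of any of tin_lid, bangles, hairbrush, talc_can, cream_jar, nail_varnish from where it was at the start of the episode above 0.03 m).
It also fails if it takes over 70 s, if anything falls off the work surface, if the arm or the gripper's body presses on something with over 40 N, if the wrist force passes 120 N, or if a joint passes its speed limit or range.

### The arm

A 6-joint arm with a two-finger parallel gripper is mounted at the origin on the work surface. World frame = base frame: x ahead of the robot, y to its left, z up, the work surface at z = 0. Lengths are in m, angles in rad, forces in N, time in s.
With the tool pointing down it reaches from about 0.225 to 0.875 m from the base axis. Payload 3.4 kg.
Tool frame: the origin (TCP) lies between the finger pads; the fingertips stand 17 mm ahead of it and the grasp point (between the pads) lies 2 mm behind it; z points along the fingers, y is the line along which they close (so a half turn about z gives the same grasp; the last joint's range is limited). The gripper opens to 85 mm and grips with 20 to 120 N. Pads are 22 mm wide; open, the fingers measure 114 mm over their backs; the gripper's body (76 mm by 85 mm) begins 54 mm behind the grasp point. The pads swing forward as they close: fully open they stand 13 mm farther back than shut.
Start: joints at [-1.337, 0.276, 1.505, -0, 1.361, -0.121], TCP at [0.2, -0.539, 0.248] pointing down, gripper open.
Joint ranges: [-2.89, 2.89], [-0.75, 2.08], [0.22, 2.7], [-1.18, 4.32], [0.11, 2.71], [-2.7, 2.7]. Speed limits (rad/s): [2.57, 2.57, 3.14, 3.14, 3.14, 3.14].

### API

Orientations are given as a unit quaternion [x, y, z, w].
In Python, from rig import arm gives the robot as it stands. The module is installed in compiled form; this text tells all that it offers.
- The arm moves only by the tool arm_command, never from a script. Its argument "steps" is one flat list of numbers, 5 for each row, row after row: the shift along the tool's x, y, z in m, then the turn about the tool's z in rad, then the finger opening in m, from 0 to 0.0854. In form: [x, y, z, roll, jaw, x, y, z, roll, jaw, ...]. A call has exactly 10 rows; each row is the pose to reach, as a shift and turn from the pose commanded when the call began, along the tool's axes at that moment; what a row does not reach only later rows make up. A row lasts 1/10 s, in which the tool goes at most 50 mm and 8.59 degrees, less where a joint would pass 70% of its speed; a pose out of reach is approached as far as the arm can. A call with a gripper value outside its range is refused whole. The fingers move at their own pace and stop on an object; the grip force is fixed at half the most. Time passes only in rows, so rows that repeat a pose let the fingers close, or fill a call up. It gives the time, the measured TCP pose, the force, the opening and the grip force at its end, in the units of the state.
- arm.read_state(): the state, without advancing time (a new reading comes with each control period).
- arm.snapshot(name): name is "scene" or "top" or "wrist"; returns a dict with "image" (480x640x3 uint8, blue, green, red), "range_z" (480x640 float32, m along the optical axis (not along the pixel's ray), 0 where there is no reading), "mtx" (3x3 intrinsics, pixels), "rvec" (rotation vector, rad) and "tvec" (3), from world to camera coordinates, as OpenCV has them. Camera axes: x right, y down, z forward; pixel columns grow to the right and rows downward; lengths in m; the calibration is good to about 2 mm. A picture is of the moment at which its call begins.
- arm.job_done(): hands the job in; it is judged then, once.
Trained networks look in the newest picture that a camera, given by its name, has taken for a name from the list of things; names that differ only in an ending like _2 or _b are one class to them, and where a whole thing is asked for, a point or a joint stands for the part that bears it (a point fixed in the world has none). Each returns a list of dicts, best first, with "conf" (0 to 1); they miss things now and then, are a little off and sometimes report something else, mostly with a low value. They report only what shows in the picture. A call takes as long as a camera call. They do not tell look-alikes from the thing itself.
- arm.outline_of(label, camera): "mask" (480x640 bool, what is visible of it) and "pixel" ([column, row] in pixels, amid what is visible of it).
The state is a dict: "t": time; "joint_pos": joint angles; "qvel": joint speeds; "joint_torque": joint torques, N m; "ee_pos": TCP position; "tcp_rot": TCP orientation; "ft_force": force on the tool from outside, world axes, zero at the start; "ft_torque": the same for the moment, N m; "grip_width": finger opening in m; "gripper_force": force on a finger pad.
Only numpy, scipy, OpenCV 4.12 (cv2) and the standard library are available. Lean on these libraries where they do the work, as an engineer would, in place of code of your own. Each camera call takes 0.05 s, during which the arm holds its last target. There are 200 camera calls.

## Working session

There is one attempt and no reset: what is moved stays moved. The work goes in short steps, Python scripts to look and compute and a tool call to move; the robot and the scene stay as the last step left them, time stands still between calls to the robot, and variables do not carry over. Pictures are saved under pics/ and viewed, at most 10 in all, crops included, and the job is handed in when it is done.

Besides the shell and the picture viewer there is one more tool, called after "Call:" as name(argument=value, ...), one argument or row to a line, values as JSON. arm_command: Moves the arm, as the interface text tells. Its arguments: {"type":"object","properties":{"steps":{"type":"array","items":{"type":"number"}}},"required":["steps"]}

```bash
mkdir -p pics; cat > h.py <<'E'
import numpy as np, cv2
from rig import arm
from scipy.spatial.transform import Rotation as R
def pts(s, mask=None):
    z=s["range_z"]; m=z>0
    if mask is not None: m&=mask
    v,u=np.nonzero(m); K=np.array(s["mtx"]); d=z[v,u]
    c=np.stack([(u-K[0,2])*d/K[0,0],(v-K[1,2])*d/K[1,1],d],1)
    Rm=cv2.Rodrigues(np.array(s["rvec"],float))[0]
    return (c-np.array(s["tvec"]).ravel())@Rm, u, v
def st():
    s=arm.read_state(); print({k:np.round(s[k],4).tolist() for k in("t","joint_pos","ee_pos","tcp_rot","ft_force","grip_width","gripper_force")}); return s
E
python3 - <<'E'
from h import *
st()
im={}
for c in("top","scene"):
    s=arm.snapshot(c); im[c]=s["image"]; cv2.imwrite(f"pics/{c}0.png",s["image"])
    for n in("dish","slide1","earring1","tin","tin_lid","bangles","hairbrush","talc_can","cream_jar","nail_varnish"):
        for o in arm.outline_of(n,c):
            if o["conf"]<.3: continue
            p,u,v=pts(s,o["mask"])
            if len(p)==0: continue
            hi=np.percentile(p,97,0); lo=np.percentile(p,3,0)
            print(c,n,round(o["conf"],2),np.round(o["pixel"]).tolist(),"mid",np.round((hi+lo)/2,3),"ext",np.round(hi-lo,3),"ztop",round(hi[2],3))
E
```

```text
{'t': 0.0, 'joint_pos': [-1.337, 0.2766, 1.5062, 0.0, 1.3607, -0.121], 'ee_pos': [0.1996, -0.5387, 0.2474], 'tcp_rot': [0.9843, 0.1765, -0.0, -0.0009], 'ft_force': [-0.6375, -0.0273, 0.193], 'grip_width': 0.0854, 'gripper_force': 0.0}
top dish 0.73 [135.0, 264.0] mid [0.519 0.252 0.02 ] ext [0.162 0.062 0.035] ztop 0.038
top dish 0.42 [260.0, 247.0] mid [0.529 0.002 0.026] ext [0.065 0.064 0.041] ztop 0.047
top slide1 0.58 [130.0, 276.0] mid [0.494 0.267 0.011] ext [0.033 0.01  0.01 ] ztop 0.017
top slide1 0.45 [136.0, 279.0] mid [0.495 0.251 0.011] ext [0.033 0.01  0.011] ztop 0.016
top earring1 0.63 [131.0, 251.0] mid [0.542 0.266 0.015] ext [0.021 0.021 0.021] ztop 0.026
top earring1 0.46 [140.0, 256.0] mid [0.54  0.244 0.016] ext [0.021 0.015 0.016] ztop 0.024
top earring1 0.44 [416.0, 242.0] mid [ 0.569 -0.273  0.022] ext [0.094 0.096 0.048] ztop 0.046
top tin 0.83 [415.0, 242.0] mid [ 0.569 -0.274  0.022] ext [0.094 0.096 0.048] ztop 0.046
top tin 0.75 [509.0, 304.0] mid [ 0.453 -0.449  0.031] ext [0.123 0.134 0.063] ztop 0.062
top tin 0.64 [418.0, 327.0] mid [ 0.409 -0.278  0.
[... 1281 characters left out ...]
0.024] ext [0.101 0.099 0.045] ztop 0.046
scene tin 0.61 [251.0, 186.0] mid [ 0.411 -0.279  0.017] ext [0.072 0.069 0.031] ztop 0.032
scene tin_lid 0.82 [321.0, 332.0] mid [0.744 0.015 0.009] ext [0.098 0.098 0.016] ztop 0.017
scene bangles 0.69 [354.0, 244.0] mid [0.533 0.003 0.023] ext [0.066 0.063 0.044] ztop 0.045
scene hairbrush 0.61 [480.0, 202.0] mid [0.332 0.199 0.019] ext [0.186 0.056 0.034] ztop 0.035
scene talc_can 0.66 [481.0, 302.0] mid [0.664 0.249 0.081] ext [0.034 0.047 0.142] ztop 0.152
scene cream_jar 0.67 [386.0, 206.0] mid [0.388 0.02  0.028] ext [0.052 0.055 0.045] ztop 0.05
scene nail_varnish 0.91 [413.0, 390.0] mid [0.797 0.186 0.034] ext [0.031 0.028 0.066] ztop 0.067
```

View pics/top0.png

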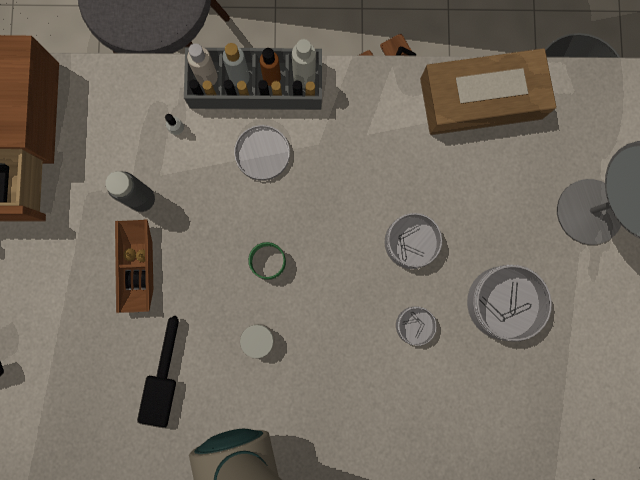

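View pics/scene0.png

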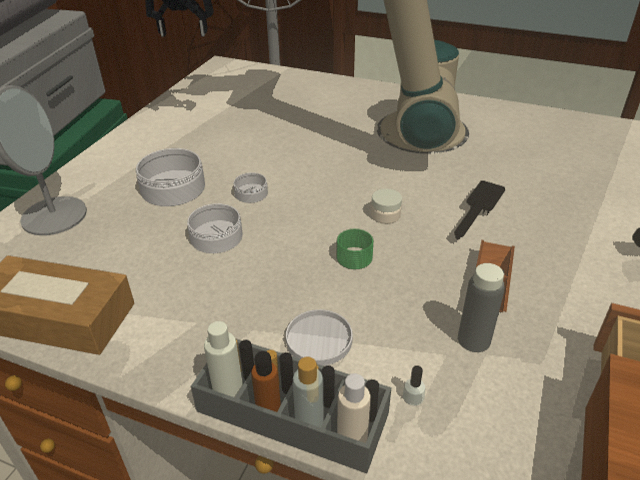

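```bash
python3 - <<'E'
from h import *
s=arm.snapshot("top"); s2=arm.snapshot("scene")
for S,c in((s,"top"),(s2,"scene")):
    o=arm.outline_of("dish",c)[0]
    p,u,v=pts(S,o["mask"]); q=p[(p[:,2]>.026)&(p[:,2]<.042)]
    print(c,len(q),cv2.minAreaRect((q[:,:2]*1000).astype(np.float32)))
    r=p[(p[:,2]>.033)]
    print(np.round(np.percentile(r,[2,98],axis=0),3).tolist())
for o in arm.outline_of("tin","scene")[:3]:
    p,u,v=pts(s2,o["mask"]); q=p[p[:,2]>.028]; q=p[p[:,2]>np.percentile(p[:,2],97)-.004]
    print("tin",cv2.minEnclosingCircle((q[:,:2]*1000).astype(np.float32)))
a=cv2.resize(s["image"][190:355,360:560],None,fx=2,fy=2,interpolation=cv2.INTER_CUBIC)
b=cv2.resize(s["image"][205:325,95:175],(220,330),interpolation=cv2.INTER_CUBIC)
cv2.imwrite("pics/crop1.png",np.hstack([a,b]))
E
```

```text
top 1100 ((519.7294921875, 253.18685913085938), (172.14297485351562, 61.834693908691406), 3.296379566192627)
[[0.435, 0.221, 0.033], [0.603, 0.286, 0.04]]
scene 524 ((520.3697509765625, 252.29110717773438), (175.8919677734375, 59.925148010253906), 3.1460464000701904)
[[0.436, 0.22, 0.033], [0.649, 0.285, 0.15]]
tin ((454.1348876953125, -450.8036193847656), 71.8053970336914)
tin ((411.3256530761719, -277.79168701171875), 37.49409484863281)
tin ((571.6887817382812, -274.14208984375), 52.849063873291016)
```

View pics/crop1.png

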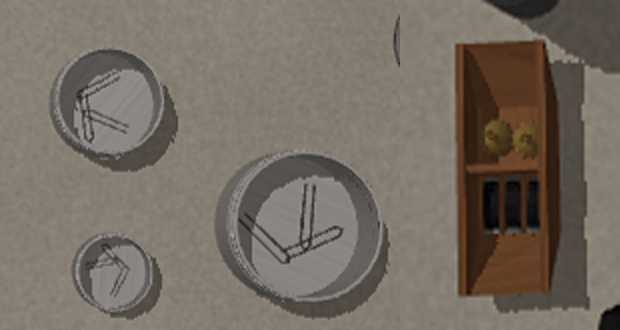

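Call:
arm_command(
  steps=[0.6, -0.61, 0, 0.3, 0.0854, 0.6, -0.61, 0, 0.3, 0.0854, 0.6, -0.61, 0, 0.3, 0.0854, 0.6, -0.61, 0, 0.3, 0.0854, 0.6, -0.61, 0, 0.3, 0.0854, 0.6, -0.61, 0, 0.3, 0.0854, 0.6, -0.61, 0, 0.3, 0.0854, 0.6, -0.61, 0, 0.3, 0.0854, 0.6, -0.61, 0, 0.3, 0.0854, 0.6, -0.61, 0, 0.3, 0.0854],
)

```text
t: 2.35
ee_pos: [0.4052, -0.0813, 0.2487]
tcp_rot: [1.0, 0.027, 0.001, 0.0]
ft_force: [0.8, -1.0, 1.1]
grip_width: 0.0855
gripper_force: 0.0
```

Call:
arm_command(
  steps=[0.169, -0.327, 0, 0, 0.0854, 0.169, -0.327, 0, 0, 0.0854, 0.169, -0.327, 0, 0, 0.0854, 0.169, -0.327, 0, 0, 0.0854, 0.169, -0.327, 0, 0, 0.0854, 0.169, -0.327, 0, 0, 0.0854, 0.169, -0.327, 0, 0, 0.0854, 0.169, -0.327, 0, 0, 0.0854, 0.169, -0.327, 0, 0, 0.0854, 0.169, -0.327, 0, 0, 0.0854],
)

```text
t: 3.35
ee_pos: [0.5551, 0.2524, 0.2478]
tcp_rot: [1.0, 0.028, -0.001, 0.001]
ft_force: [-0.6, 0.3, -0.4]
grip_width: 0.0853
gripper_force: 0.0
```

```bash
python3 - <<'E'
from h import *
st()
s=arm.snapshot("wrist"); cv2.imwrite("pics/w1.png",s["image"])
for n in("dish","earring1","slide1"):
    for o in arm.outline_of(n,"wrist"):
        if o["conf"]<.3: continue
        p,u,v=pts(s,o["mask"])
        if len(p)==0: continue
        q=p[(p[:,2]>.028)&(p[:,2]<.045)] if n=="dish" else p
        if len(q)>5: print(n,round(o["conf"],2),np.round(o["pixel"]),cv2.minAreaRect((q[:,:2]*1000).astype(np.float32)),np.median(q[:,2]))
E
```

```text
{'t': 3.35, 'joint_pos': [0.3131, 0.3295, 1.4275, -0.0008, 1.3861, 1.8285], 'ee_pos': [0.5551, 0.2524, 0.2478], 'tcp_rot': [0.9996, 0.0278, -0.0006, 0.0006], 'ft_force': [-0.5839, 0.3442, -0.3677], 'grip_width': 0.0853, 'gripper_force': 0.0}
dish 0.56 [320. 238.] ((520.1040649414062, 253.01824951171875), (172.3358917236328, 60.10358428955078), 3.0388450622558594) 0.035184585530019304
earring1 0.94 [312. 212.] ((543.0147705078125, 266.39935302734375), (24.593908309936523, 25.05915069580078), 45.34965896606445) 0.01487507396270509
earring1 0.83 [331. 218.] ((541.6484985351562, 241.5348358154297), (24.216354370117188, 23.4066162109375), 0.44808366894721985) 0.015085745941273355
earring1 0.58 [335. 262.] ((493.37744140625, 236.66986083984375), (34.94904708862305, 9.841231346130371), 1.3441083431243896) 0.013123233711619369
slide1 0.8 [336. 261.] ((493.9593811035156, 236.00946044921875), (33.860992431640625, 9.086532592773438), 0.6302123665809631) 0.013132944139115239
slide1 0.7 [323. 262.] ((493.4859619140625, 251.16368103027344), (32.4948616027832, 9.691869735717773), 2.77689790725708) 0.01319687614277813
slide1 0.69 [304. 265.] ((492.833740234375, 266.1738586425781), (32.3149528503418, 9.918253898620605), 1.8584078550338745) 0.01307626044630433
```

View pics/w1.png

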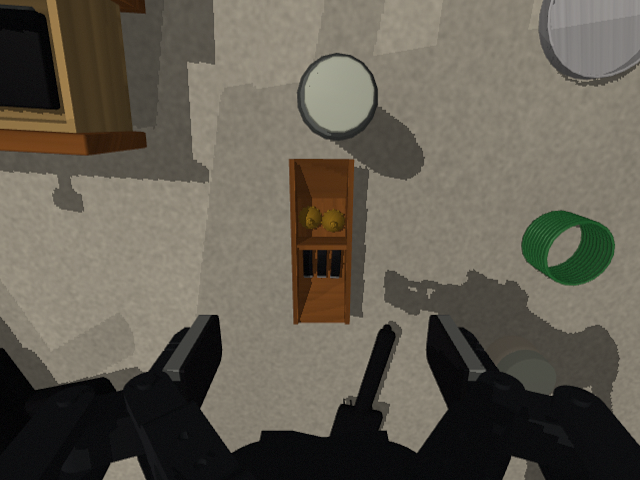

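```bash
python3 - <<'E'
from h import *
s=arm.snapshot("wrist"); Rm=cv2.Rodrigues(np.array(s["rvec"],float))[0]
print(-Rm.T@np.array(s["tvec"]).ravel(), Rm[2])
o=arm.outline_of("talc_can","wrist")[0]; p,u,v=pts(s,o["mask"]); q=p[p[:,2]>.14]; print(cv2.minEnclosingCircle((q[:,:2]*1000).astype(np.float32)))
E
```

```text
[0.63679998 0.25586645 0.37404403] [-0.31810281 -0.01749901 -0.94789471]
((652.7927856445312, 249.2790985107422), 20.683835983276367)
```

Call:
arm_command(
  steps=[0.003, -0.0025, 0, -0.15, 0.0854, 0.003, -0.0025, 0, -0.3, 0.0854, 0.003, -0.0025, 0, -0.45, 0.0854, 0.003, -0.0025, 0, -0.6, 0.0854, 0.003, -0.0025, 0, -0.75, 0.0854, 0.003, -0.0025, 0, -0.9, 0.0854, 0.003, -0.0025, 0, -1.05, 0.0854, 0.003, -0.0025, 0, -1.2, 0.0854, 0.003, -0.0025, 0, -1.35, 0.0854, 0.003, -0.0025, 0, -1.45, 0.0854],
)

```text
t: 4.65
ee_pos: [0.5583, 0.2546, 0.2486]
tcp_rot: [0.729, 0.685, 0.0, 0.0]
ft_force: [-0.7, -0.3, -0.6]
grip_width: 0.0853
gripper_force: 0.0
```

Call:
arm_command(
  steps=[0, 0, 0, -0.15, 0.0854, 0, 0, 0, -0.3, 0.0854, 0, 0, 0, -0.45, 0.0854, 0, 0, 0, -0.6, 0.0854, 0, 0, 0, -0.75, 0.0854, 0, 0, 0, -0.9, 0.0854, 0, 0, 0, -1.05, 0.0854, 0, 0, 0, -1.2, 0.0854, 0, 0, 0, -1.35, 0.0854, 0, 0, 0, -1.45, 0.0854],
)

```text
t: 5.65
ee_pos: [0.5583, 0.2546, 0.2486]
tcp_rot: [0.091, 0.996, -0.0, 0.0]
ft_force: [0.2, -0.4, -0.2]
grip_width: 0.0853
gripper_force: 0.0
```

Call:
arm_command(
  steps=[0, 0, 0, -0.12, 0.0854, 0, 0, 0, -0.24, 0.0854, 0, 0, 0.05, -0.24, 0.0854, 0, 0, 0.1, -0.24, 0.0854, 0, 0, 0.13, -0.24, 0.0854, 0, 0, 0.13, -0.24, 0.0854, 0, 0, 0.13, -0.24, 0.0854, 0, 0, 0.13, -0.24, 0.0854, 0, 0, 0.13, -0.24, 0.0854, 0, 0, 0.13, -0.24, 0.0854],
)

```text
t: 6.65
ee_pos: [0.5594, 0.2556, 0.1201]
tcp_rot: [-0.027, 1.0, 0.0, 0.002]
ft_force: [0.8, -0.3, 0.6]
grip_width: 0.0854
gripper_force: 0.0
```

Call:
arm_command(
  steps=[0, 0, 0.03, 0, 0.0854, 0, 0, 0.06, 0, 0.0854, 0, 0, 0.08, 0, 0.0854, 0, 0, 0.094, 0, 0.0854, 0, 0, 0.094, 0, 0.0854, 0, 0, 0.094, 0, 0.0854, 0, 0, 0.094, 0, 0.06, 0, 0, 0.094, 0, 0.05, 0, 0, 0.094, 0, 0.05, 0, 0, 0.094, 0, 0.05],
)

```text
t: 7.65
ee_pos: [0.5596, 0.2555, 0.0259]
tcp_rot: [-0.027, 1.0, 0.0, 0.002]
ft_force: [0.6, 0.6, 5.1]
grip_width: 0.0589
gripper_force: 65.3
```

Call:
arm_command(
  steps=[0, 0, -0.01, 0, 0.05, 0, 0, -0.03, 0, 0.05, 0, 0, -0.06, 0, 0.05, 0, 0, -0.1, 0, 0.05, 0, 0, -0.14, 0, 0.05, 0, 0, -0.18, 0, 0.05, 0, 0, -0.21, 0, 0.05, 0, 0, -0.22, 0, 0.05, 0, 0, -0.22, 0, 0.05, 0, 0, -0.22, 0, 0.05],
)

```text
t: 8.65
ee_pos: [0.5573, 0.2549, 0.2424]
tcp_rot: [-0.027, 1.0, -0.001, -0.002]
ft_force: [-0.1, -0.6, -2.6]
grip_width: 0.059
gripper_force: 65.3
```

```bash
cat >> h.py <<'E'
def tilt(show=None):
    "tilt of the dish from its outline seen by the wrist camera: slope of rim points along dish x"
    s=arm.snapshot("wrist"); S=arm.read_state()
    if show: cv2.imwrite(f"pics/{show}.png",s["image"])
    T=R.from_quat(S["tcp_rot"]).as_matrix(); t0=np.array(S["ee_pos"])
    o=arm.outline_of("dish","wrist")
    if o:
        p,u,v=pts(s,o[0]["mask"]); q=(p-t0)@T   # tool frame
        q=q[(abs(q[:,1])<.036)&(q[:,0]>-.08)&(q[:,0]<.16)]
        w=q[(abs(q[:,1])>.0255)&(abs(q[:,1])<.031)]
        # upper edge of the side walls: least z per x bin
        xs=[];zs=[]
        for a in np.arange(-.08,.16,.004):
            b=w[(w[:,0]>=a)&(w[:,0]<a+.004),2]
            if len(b)>4: xs.append(a+.002);zs.append(np.percentile(b,5))
        print("conf",o[0]["conf"],"tool-frame rim x,z(mm):",[(round(x*1e3),round(z*1e3)) for x,z in zip(xs,zs)][::3])
        if len(xs)>3:
            f=np.polyfit(xs,zs,1); print("tilt deg",np.degrees(np.arctan(f[0])))
    for n in("slide1","earring1"):
        for o in arm.outline_of(n,"wrist"):
            if o["conf"]<.4: continue
            p,u,v=pts(s,o["mask"])
            if len(p): print(n,round(o["conf"],2),np.round(o["pixel"]).tolist(),"world",np.round(np.median(p,0),3),"tool",np.round(np.median((p-t0)@T,0),3))
    return s
E
python3 -c "
from h import *
st(); tilt('w2')"
```

```text
{'t': 8.65, 'joint_pos': [0.3156, 0.3379, 1.4283, -0.0001, 1.3789, -1.3084], 'ee_pos': [0.5573, 0.2549, 0.2424], 'tcp_rot': [-0.0266, 0.9996, -0.0006, -0.0017], 'ft_force': [-0.071, -0.5745, -2.6387], 'grip_width': 0.059, 'gripper_force': 65.3445}
conf 0.78 tool-frame rim x,z(mm): [(-42, -11), (-30, -11), (-18, -11), (-6, -11), (6, -11), (18, -11), (30, -12), (42, -11), (54, -11), (66, -11), (78, -11), (90, -11), (102, -11), (114, -11)]
tilt deg -0.10724838118224349
slide1 0.92 [282.0, 167.0] world [0.493 0.236 0.229] tool [ 0.065 -0.015  0.013]
slide1 0.7 [322.0, 168.0] world [0.492 0.251 0.229] tool [ 0.065 -0.001  0.013]
slide1 0.59 [359.0, 171.0] world [0.491 0.266 0.229] tool [0.065 0.014 0.013]
earring1 0.89 [350.0, 281.0] world [0.537 0.265 0.232] tool [0.019 0.011 0.01 ]
earring1 0.83 [293.0, 281.0] world [0.536 0.242 0.233] tool [ 0.021 -0.011  0.009]
```

View pics/w2.png

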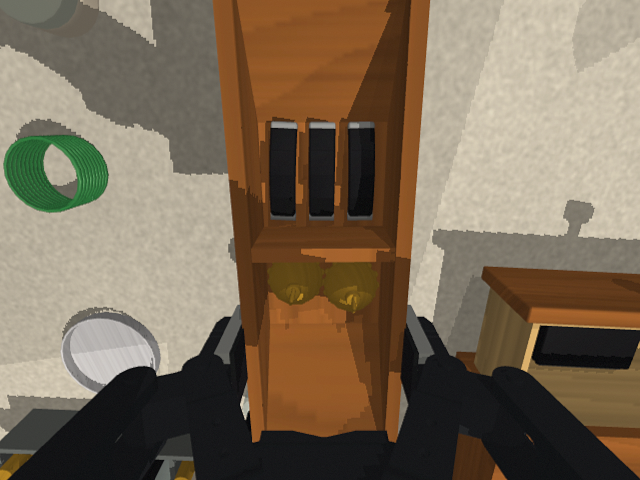

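Call:
arm_command(
  steps=[-0.002, -0.015, 0, 0, 0.05, -0.006, -0.045, 0, 0, 0.05, -0.01, -0.085, 0, 0, 0.05, -0.015, -0.13, 0, 0, 0.05, -0.02, -0.175, 0, 0, 0.05, -0.025, -0.22, 0, 0, 0.05, -0.03, -0.265, 0, 0, 0.05, -0.036, -0.31, 0, 0, 0.05, -0.041, -0.35, 0, 0, 0.05, -0.045, -0.38, 0, 0, 0.05],
)

```text
t: 9.85
ee_pos: [0.6232, -0.1258, 0.2436]
tcp_rot: [-0.026, 1.0, -0.001, -0.0]
ft_force: [-0.4, -0.5, -2.4]
grip_width: 0.0591
gripper_force: 65.2
```

Call:
arm_command(
  steps=[-0.004, -0.03, 0, 0, 0.05, -0.007, -0.06, 0, 0, 0.05, -0.01, -0.09, 0.01, 0, 0.05, -0.013, -0.115, 0.02, 0, 0.05, -0.015, -0.135, 0.03, 0, 0.05, -0.016, -0.147, 0.04, 0, 0.05, -0.016, -0.149, 0.05, 0, 0.05, -0.016, -0.149, 0.055, 0, 0.05, -0.016, -0.149, 0.057, 0, 0.05, -0.016, -0.149, 0.057, 0, 0.05],
)

```text
t: 10.85
ee_pos: [0.6474, -0.2685, 0.1874]
tcp_rot: [-0.027, 1.0, 0.0, -0.0]
ft_force: [-0.2, -0.2, -1.8]
grip_width: 0.0588
gripper_force: 65.2
```

Call:
arm_command(
  steps=[0, 0, 0, 0, 0.056, 0, 0, 0, 0, 0.056, 0, 0, 0, 0, 0.057, 0, 0, 0, 0, 0.057, 0, 0, 0, 0, 0.058, 0, 0, 0, 0, 0.058, 0, 0, 0, 0, 0.058, 0, 0, 0, 0, 0.058, 0, 0, 0, 0, 0.058, 0, 0, 0, 0, 0.058],
)

```text
t: 11.85
ee_pos: [0.6474, -0.2697, 0.1873]
tcp_rot: [-0.027, 1.0, -0.0, -0.0]
ft_force: [-0.3, -0.6, -2.7]
grip_width: 0.0588
gripper_force: 65.2
```

Call:
arm_command(
  steps=[0, 0, 0, 0, 0.0583, 0, 0, 0, 0, 0.0583, 0, 0, 0, 0, 0.0584, 0, 0, 0, 0, 0.0584, 0, 0, 0, 0, 0.0585, 0, 0, 0, 0, 0.0585, 0, 0, 0, 0, 0.0586, 0, 0, 0, 0, 0.0586, 0, 0, 0, 0, 0.0586, 0, 0, 0, 0, 0.0586],
)

```text
t: 12.85
ee_pos: [0.6474, -0.2697, 0.1873]
tcp_rot: [-0.027, 1.0, -0.0, -0.0]
ft_force: [1.4, 0.2, -4.0]
grip_width: 0.0591
gripper_force: 65.2
```

Call:
arm_command(
  steps=[0, 0, 0, 0, 0.0587, 0, 0, 0, 0, 0.0587, 0, 0, 0, 0, 0.0587, 0, 0, 0, 0, 0.0587, 0, 0, 0, 0, 0.0588, 0, 0, 0, 0, 0.0588, 0, 0, 0, 0, 0.0588, 0, 0, 0, 0, 0.0588, 0, 0, 0, 0, 0.0588, 0, 0, 0, 0, 0.0588],
)

```text
t: 13.85
ee_pos: [0.6474, -0.2698, 0.1873]
tcp_rot: [-0.027, 1.0, -0.0, 0.0]
ft_force: [0.7, -0.6, -2.6]
grip_width: 0.0592
gripper_force: 59.3
```

Call:
arm_command(
  steps=[0, 0, 0, 0, 0.0589, 0, 0, 0, 0, 0.0589, 0, 0, 0, 0, 0.0589, 0, 0, 0, 0, 0.0589, 0, 0, 0, 0, 0.059, 0, 0, 0, 0, 0.059, 0, 0, 0, 0, 0.059, 0, 0, 0, 0, 0.059, 0, 0, 0, 0, 0.059, 0, 0, 0, 0, 0.059],
)

```text
t: 14.85
ee_pos: [0.6474, -0.2697, 0.1873]
tcp_rot: [-0.027, 1.0, -0.0, -0.0]
ft_force: [-0.7, -0.1, -2.9]
grip_width: 0.0594
gripper_force: 49.5
```

Call:
arm_command(
  steps=[0, 0, 0, 0, 0.0592, 0, 0, 0, 0, 0.0593, 0, 0, 0, 0, 0.0594, 0, 0, 0, 0, 0.0595, 0, 0, 0, 0, 0.0596, 0, 0, 0, 0, 0.0596, 0, 0, 0, 0, 0.0597, 0, 0, 0, 0, 0.0597, 0, 0, 0, 0, 0.0597, 0, 0, 0, 0, 0.0597],
)

```text
t: 15.85
ee_pos: [0.6475, -0.2698, 0.1873]
tcp_rot: [-0.027, 1.0, -0.0, 0.0]
ft_force: [-0.1, 0.6, -2.0]
grip_width: 0.0596
gripper_force: 15.6
```

```bash
python3 -c "
from h import *
st(); tilt()"
```

```text
{'t': 15.85, 'joint_pos': [-0.4938, 0.4996, 1.301, -0.0001, 1.3409, -2.1178], 'ee_pos': [0.6475, -0.2698, 0.1873], 'tcp_rot': [-0.0266, 0.9996, -0.0001, 0.0], 'ft_force': [-0.0573, 0.6203, -2.0246], 'grip_width': 0.0596, 'gripper_force': 15.5702}
conf 0.69 tool-frame rim x,z(mm): [(-42, -11), (-30, -11), (-18, -11), (-6, -11), (6, -11), (18, -11), (30, -11), (42, -11), (54, -11), (66, -11), (78, -11), (90, -11), (102, -11), (114, -11)]
tilt deg 0.3177972315957608
slide1 0.87 [288.0, 168.0] world [ 0.583 -0.286  0.174] tool [ 0.065 -0.013  0.013]
slide1 0.77 [365.0, 170.0] world [ 0.581 -0.257  0.174] tool [0.065 0.016 0.013]
slide1 0.65 [328.0, 170.0] world [ 0.582 -0.272  0.174] tool [0.066 0.001 0.013]
slide1 0.46 [601.0, 334.0] world [0.748 0.009 0.003] tool [-0.115  0.273  0.184]
earring1 0.73 [294.0, 282.0] world [ 0.626 -0.281  0.178] tool [ 0.022 -0.011  0.01 ]
earring1 0.68 [352.0, 281.0] world [ 0.628 -0.259  0.177] tool [0.019 0.012 0.01 ]
```

Call:
arm_command(
  steps=[0, 0, 0, 0, 0.0597, 0, 0, 0, 0, 0.0597, 0, 0, 0, 0, 0.0598, 0, 0, 0, 0, 0.0598, 0, 0, 0, 0, 0.0598, 0, 0, 0, 0, 0.0598, 0, 0, 0, 0, 0.0598, 0, 0, 0, 0, 0.0598, 0, 0, 0, 0, 0.0598, 0, 0, 0, 0, 0.0598],
)

```text
t: 17.05
ee_pos: [0.6474, -0.2697, 0.1873]
tcp_rot: [-0.027, 1.0, -0.0, 0.0]
ft_force: [-0.0, -0.0, -3.1]
grip_width: 0.0598
gripper_force: 9.7
```

```bash
python3 -c "
from h import *
tilt()"
```

```text
conf 0.8 tool-frame rim x,z(mm): [(-38, -14), (-26, -13), (-14, -12), (-2, -11), (10, -10), (22, -9), (34, -8), (46, -7), (58, -7), (70, -6), (82, -5), (94, -4), (106, -3), (118, -2)]
tilt deg 4.194651192560406
slide1 0.83 [292.0, 173.0] world [ 0.585 -0.286  0.169] tool [ 0.063 -0.013  0.018]
slide1 0.7 [330.0, 172.0] world [ 0.584 -0.271  0.169] tool [0.064 0.002 0.018]
slide1 0.67 [364.0, 174.0] world [ 0.584 -0.257  0.169] tool [0.063 0.017 0.018]
earring1 0.81 [296.0, 279.0] world [ 0.627 -0.281  0.175] tool [ 0.021 -0.01   0.012]
earring1 0.77 [354.0, 281.0] world [ 0.629 -0.259  0.175] tool [0.018 0.012 0.012]
```

Call:
arm_command(
  steps=[0, 0, 0, 0, 0.0598, 0, 0, 0, 0, 0.05983, 0, 0, 0, 0, 0.05985, 0, 0, 0, 0, 0.05985, 0, 0, 0, 0, 0.05985, 0, 0, 0, 0, 0.05985, 0, 0, 0, 0, 0.05985, 0, 0, 0, 0, 0.05985, 0, 0, 0, 0, 0.0596, 0, 0, 0, 0, 0.0595],
)

```text
t: 18.25
ee_pos: [0.6475, -0.2697, 0.1873]
tcp_rot: [-0.027, 1.0, -0.0, 0.0]
ft_force: [-0.2, 1.3, -2.4]
grip_width: 0.0598
gripper_force: 14.9
```

```bash
python3 -c "
from h import *
tilt()"
```

```text
conf 0.94 tool-frame rim x,z(mm): [(-18, -30), (-6, -19), (6, -2), (18, 14), (30, 30), (42, 46), (54, 62), (66, 79), (78, 95)]
tilt deg 53.19315215425812
slide1 0.96 [326.0, 136.0] world [ 0.572 -0.272  0.097] tool [0.075 0.001 0.091]
slide1 0.9 [351.0, 135.0] world [ 0.57  -0.258  0.096] tool [0.077 0.016 0.091]
slide1 0.69 [302.0, 135.0] world [ 0.573 -0.287  0.097] tool [ 0.076 -0.013  0.091]
earring1 0.89 [351.0, 303.0] world [ 0.647 -0.258  0.161] tool [-0.     0.012  0.026]
earring1 0.88 [298.0, 308.0] world [ 0.648 -0.28   0.161] tool [-0.    -0.01   0.026]
```

Call:
arm_command(
  steps=[0, 0, 0, 0, 0.0595, 0, 0, 0, 0, 0.0595, 0, 0, 0, 0, 0.0595, 0, 0, 0, 0, 0.0598, 0, 0, 0, 0, 0.05985, 0, 0, 0, 0, 0.05985, 0, 0, 0, 0, 0.0596, 0, 0, 0, 0, 0.0594, 0, 0, 0, 0, 0.0592, 0, 0, 0, 0, 0.0592],
)

```text
t: 19.45
ee_pos: [0.6475, -0.2697, 0.1873]
tcp_rot: [-0.027, 1.0, -0.0, 0.0]
ft_force: [0.3, 0.6, -1.6]
grip_width: 0.0597
gripper_force: 23.7
```

```bash
python3 -c "
from h import *
tilt('w3')"
```

```text
conf 0.36 tool-frame rim x,z(mm): []
slide1 0.87 [310.0, 95.0] world [ 0.543 -0.285  0.011] tool [ 0.105 -0.01   0.176]
slide1 0.78 [344.0, 96.0] world [ 0.543 -0.259  0.01 ] tool [0.104 0.016 0.178]
slide1 0.75 [325.0, 93.0] world [ 0.541 -0.274  0.01 ] tool [0.107 0.002 0.178]
earring1 0.8 [297.0, 307.0] world [ 0.648 -0.28   0.161] tool [-0.    -0.011  0.026]
earring1 0.74 [352.0, 304.0] world [ 0.647 -0.258  0.161] tool [-0.     0.012  0.026]
```

View pics/w3.png

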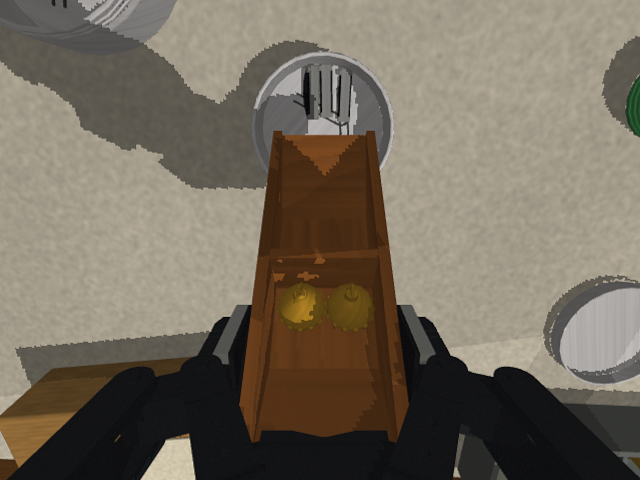

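Call:
arm_command(
  steps=[0, 0, -0.01, 0, 0.05, 0, 0, -0.03, 0, 0.05, 0, 0.005, -0.045, 0, 0.05, 0, 0.02, -0.05, 0, 0.05, 0, 0.045, -0.05, 0, 0.05, 0, 0.075, -0.05, 0, 0.05, 0, 0.105, -0.05, 0, 0.05, 0, 0.13, -0.05, 0, 0.05, 0, 0.14, -0.05, 0, 0.05, 0, 0.14, -0.05, 0, 0.05],
)

```text
t: 20.65
ee_pos: [0.6397, -0.1279, 0.2376]
tcp_rot: [-0.028, 1.0, 0.0, 0.0]
ft_force: [0.8, -0.8, -2.4]
grip_width: 0.0587
gripper_force: 66.0
```

```bash
python3 -c "
from h import *
s=tilt()
p,u,v=pts(s); S=arm.read_state(); q=(p-np.array(S['ee_pos']))@R.from_quat(S['tcp_rot']).as_matrix()
m=(abs(q[:,1])<.02)&(q[:,0]>.0)&(q[:,0]<.14)&(p[:,2]>.03)
q=q[m]
for a in np.arange(0,.14,.01):
    b=q[(q[:,0]>=a)&(q[:,0]<a+.01),2]
    if len(b)>4: print(round(a*1e3),np.round(np.percentile(b,[5,95])*1e3))
"
```

```text
conf 0.93 tool-frame rim x,z(mm): [(-26, -25), (-14, -28), (-2, -13), (10, 3), (22, 19), (34, 36), (46, 52), (58, 68), (70, 85)]
tilt deg 51.8024841064895
slide1 0.95 [170.0, 93.0] world [ 0.54  -0.272  0.01 ] tool [ 0.108 -0.137  0.228]
slide1 0.73 [157.0, 95.0] world [ 0.542 -0.284  0.011] tool [ 0.106 -0.149  0.226]
slide1 0.61 [186.0, 104.0] world [ 0.545 -0.257  0.01 ] tool [ 0.102 -0.123  0.228]
earring1 0.65 [298.0, 306.0] world [ 0.64  -0.138  0.211] tool [ 0.    -0.009  0.026]
earring1 0.63 [352.0, 304.0] world [ 0.639 -0.116  0.211] tool [-0.     0.014  0.026]
earring1 0.53 [186.0, 104.0] world [ 0.547 -0.258  0.01 ] tool [ 0.1   -0.123  0.228]
0 [-59.  44.]
10 [-74.  67.]
20 [28. 83.]
30 [83. 87.]
40 [87. 91.]
50 [90. 94.]
60 [94. 98.]
70 [ 97. 100.]
```

Call:
arm_command(
  steps=[0, 0, 0.01, 0, 0.05, 0, 0, 0.03, 0, 0.05, 0, 0, 0.055, 0, 0.05, 0, 0, 0.08, 0, 0.05, 0, 0, 0.105, 0, 0.05, 0, 0, 0.12, 0, 0.055, 0, 0, 0.128, 0, 0.058, 0, 0, 0.13, 0, 0.059, 0, 0, 0.13, 0, 0.0594, 0, 0, 0.13, 0, 0.0595],
)

```text
t: 21.85
ee_pos: [0.6408, -0.1304, 0.1083]
tcp_rot: [-0.026, 1.0, -0.0, 0.001]
ft_force: [0.1, 0.4, -1.5]
grip_width: 0.0593
gripper_force: 25.0
```

Call:
arm_command(
  steps=[0, 0, 0.003, 0, 0.0595, 0, 0, 0.007, 0, 0.0595, -0.003, 0, 0.011, 0, 0.0595, -0.006, 0, 0.015, 0, 0.0595, -0.01, 0, 0.019, 0, 0.0595, -0.013, 0, 0.023, 0, 0.0595, -0.017, 0, 0.027, 0, 0.0595, -0.02, 0, 0.031, 0, 0.0595, -0.023, 0, 0.034, 0, 0.0595, -0.023, 0, 0.034, 0, 0.0595],
)

```text
t: 22.85
ee_pos: [0.6645, -0.1289, 0.0737]
tcp_rot: [-0.027, 1.0, -0.0, 0.001]
ft_force: [3.6, 1.0, 4.7]
grip_width: 0.0594
gripper_force: 23.1
```

```bash
python3 -c "
from h import *
st();tilt()
"
```

```text
{'t': 22.85, 'joint_pos': [-0.2944, 0.551, 1.5116, 0.0001, 1.0762, -1.9186], 'ee_pos': [0.6645, -0.1289, 0.0737], 'tcp_rot': [-0.0267, 0.9996, -0.0004, 0.0013], 'ft_force': [3.5855, 1.0237, 4.6852], 'grip_width': 0.0594, 'gripper_force': 23.1165}
conf 0.77 tool-frame rim x,z(mm): [(-26, -25), (-14, -18), (-2, -10), (10, -1), (22, 7), (34, 16), (46, 24), (58, 33), (70, 42), (82, 50), (94, 59), (106, 67)]
tilt deg 35.27648931518649
slide1 0.74 [60.0, 40.0] world [ 0.551 -0.258  0.01 ] tool [ 0.12  -0.122  0.064]
slide1 0.73 [30.0, 27.0] world [ 0.548 -0.271  0.009] tool [ 0.124 -0.136  0.064]
slide1 0.62 [6.0, 36.0] world [ 0.552 -0.281  0.01 ] tool [ 0.12  -0.146  0.063]
earring1 0.95 [299.0, 290.0] world [ 0.655 -0.14   0.049] tool [ 0.01  -0.01   0.025]
earring1 0.86 [352.0, 287.0] world [ 0.654 -0.117  0.049] tool [0.01  0.012 0.025]
```

Call:
arm_command(
  steps=[-0.005, 0, 0.005, 0, 0.0595, -0.009, 0, 0.01, 0, 0.0595, -0.013, 0, 0.015, 0, 0.0595, -0.017, 0, 0.02, 0, 0.0595, -0.02, 0, 0.025, 0, 0.0595, -0.023, 0, 0.03, 0, 0.0595, -0.026, 0, 0.035, 0, 0.0595, -0.028, 0, 0.039, 0, 0.0595, -0.03, 0, 0.043, 0, 0.0595, -0.031, 0, 0.046, 0, 0.0595],
)

```text
t: 24.05
ee_pos: [0.6926, -0.1272, 0.028]
tcp_rot: [-0.027, 1.0, -0.0, -0.002]
ft_force: [-5.5, -0.4, 25.3]
grip_width: 0.0596
gripper_force: 25.2
```

```bash
python3 -c "
from h import *
st();tilt()
"
```

```text
{'t': 24.05, 'joint_pos': [-0.2798, 0.6328, 1.4803, -0.0012, 1.0317, -1.9035], 'ee_pos': [0.6926, -0.1272, 0.028], 'tcp_rot': [-0.0267, 0.9996, -0.0, -0.0017], 'ft_force': [-5.4641, -0.4147, 25.3425], 'grip_width': 0.0596, 'gripper_force': 25.235}
conf 0.66 tool-frame rim x,z(mm): [(-46, -8), (-34, -9), (-22, -9), (-10, -8), (2, -8), (14, -8), (26, -9), (38, -9), (50, -8), (62, -9), (74, -9), (86, -9), (98, -9), (110, -9)]
tilt deg -0.06753152996385232
earring1 0.62 [356.0, 275.0] world [ 0.67  -0.116  0.017] tool [0.022 0.012 0.011]
earring1 0.59 [297.0, 278.0] world [ 0.671 -0.138  0.017] tool [ 0.022 -0.01   0.011]
```

Level and on the table. I ease the press off, open, then back straight up.

Call:
arm_command(
  steps=[0, 0, -0.001, 0, 0.0596, 0, 0, -0.002, 0, 0.0597, 0, 0, -0.002, 0, 0.06, 0, 0, -0.002, 0, 0.063, 0, 0, -0.002, 0, 0.07, 0, 0, -0.002, 0, 0.08, 0, 0, -0.002, 0, 0.0854, 0, 0, -0.002, 0, 0.0854, 0, 0, -0.002, 0, 0.0854, 0, 0, -0.002, 0, 0.0854],
)

```text
t: 25.25
ee_pos: [0.694, -0.1271, 0.0293]
tcp_rot: [-0.027, 1.0, -0.0, 0.0]
ft_force: [-0.3, 0.2, 0.3]
grip_width: 0.0852
gripper_force: 0.0
```

Call:
arm_command(
  steps=[0, 0, -0.01, 0, 0.0854, 0, 0, -0.03, 0, 0.0854, 0, 0, -0.06, 0, 0.0854, 0, 0, -0.1, 0, 0.0854, 0, 0, -0.14, 0, 0.0854, 0, 0, -0.18, 0, 0.0854, 0, 0, -0.2, 0, 0.0854, 0, 0, -0.2, 0, 0.0854, 0, 0, -0.2, 0, 0.0854, 0, 0, -0.2, 0, 0.0854],
)

```text
t: 26.25
ee_pos: [0.6929, -0.1268, 0.2276]
tcp_rot: [-0.027, 1.0, 0.0, -0.002]
ft_force: [0.6, 0.3, -0.5]
grip_width: 0.0855
gripper_force: 0.0
```

```bash
python3 -c "
from h import *
st();tilt('w4')
s=arm.snapshot('top')
for n in('tin','bangles','tin_lid','talc_can'):
    for o in arm.outline_of(n,'top')[:2]:
        p,u,v=pts(s,o['mask']); a,b=np.percentile(p,3,0),np.percentile(p,97,0); print(n,o['conf'],np.round((a+b)/2,3))
"
```

```text
{'t': 26.25, 'joint_pos': [-0.2796, 0.4851, 1.2261, -0.0001, 1.4336, -1.9036], 'ee_pos': [0.6929, -0.1268, 0.2276], 'tcp_rot': [-0.0266, 0.9996, 0.0004, -0.0015], 'ft_force': [0.5879, 0.269, -0.504], 'grip_width': 0.0855, 'gripper_force': 0.0}
conf 0.77 tool-frame rim x,z(mm): [(-50, 190), (-38, 191), (-26, 191), (-14, 190), (-2, 190), (10, 190), (22, 190), (34, 191), (46, 191), (58, 190), (70, 191), (82, 190), (94, 191), (106, 191), (118, 191)]
tilt deg 0.09637904992397771
slide1 0.71 [176.0, 33.0] world [ 0.543 -0.257  0.009] tool [ 0.156 -0.123  0.218]
slide1 0.58 [144.0, 28.0] world [ 0.543 -0.284  0.011] tool [ 0.157 -0.149  0.216]
earring1 0.83 [309.0, 191.0] world [ 0.671 -0.139  0.016] tool [ 0.022 -0.011  0.212]
earring1 0.82 [337.0, 189.0] world [ 0.669 -0.116  0.016] tool [0.022 0.012 0.212]
tin 0.9 [ 0.409 -0.278  0.015]
tin 0.75 [ 0.453 -0.449  0.031]
tin_lid 0.87 [0.745 0.03  0.008]
talc_can 0.65 [0.647 0.244 0.083]
```

View pics/w4.png

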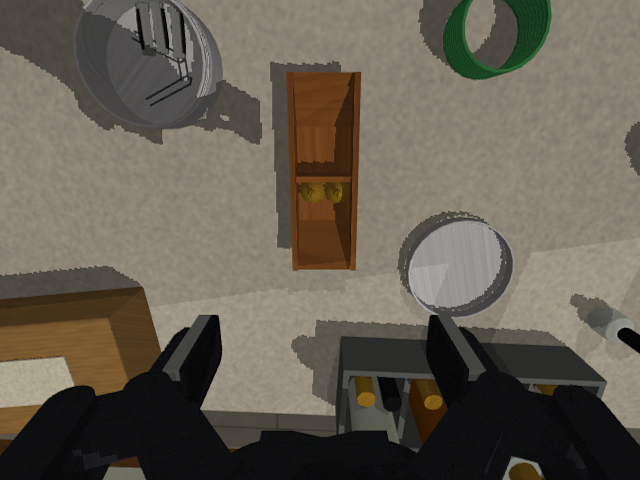

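The picture shows the dish level at (325,170) with both earrings in their half (309,191) and (337,189). The slides are in the upright middle tin at (145–185,30), and nothing else looks disturbed.

```bash
python3 -c "
from rig import arm
print(arm.job_done())"
```

```text
the job is handed in; nothing more can be done
None
```

All three hair slides are in the middle-sized tin, both earrings stayed in their half, and the dish stands level on a clear spot between the tin and the bangles; I handed the job in at about 26 s, and it returned no verdict.

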